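# Check jar caps and set loose ones aside

### The job

Check the caps of the three jars in the wooden stand by gently twisting them about an eighth of a turn, without forcing a tight one open. Gently stand every jar whose cap turns loosely upright on the round slate slab for rework, and leave any tight jar in its pocket; do not disturb the other things on the table.

Things in the scene. Friction and masses are not known exactly. Their poses are not given: they have to be found in the camera images.
- jar_stand: fixed pale wooden stand, 82 x 286 x 32 mm, with three square pockets in a row along its y axis, centred at y = -100, 0 and +100 mm, each 62 x 62 mm, its floor 8 mm above the origin, rim at 32 mm. Origin: centre of the underside; z up. A jar in a pocket can turn about 0.11 rad before its corners meet the walls, which then keep it from turning.
- slate_slab: fixed round grey slate disc, 200 mm diameter, 14 mm thick, lying flat: the rework place, with room for all jars that need it. Origin: centre of the underside.
- jar_a: square grey plastic jar with a round black ribbed screw cap; the three look the same. Body 56 x 56 mm, 75 mm tall; cap 50 mm diameter, from 80 to 102 mm above the underside, on the jar's axis. About 0.28 kg. Origin: centre of the underside; z up, x and y square to its sides. Which jar is in which pocket, and which caps are loose (one or more), is not known beforehand.
- jar_b: square grey plastic jar with a round black ribbed screw cap; the three look the same. Body 56 x 56 mm, 75 mm tall; cap 50 mm diameter, from 80 to 102 mm above the underside, on the jar's axis. About 0.28 kg. Origin: centre of the underside; z up, x and y square to its sides. Which jar is in which pocket, and which caps are loose (one or more), is not known beforehand.
- jar_c: square grey plastic jar with a round black ribbed screw cap; the three look the same. Body 56 x 56 mm, 75 mm tall; cap 50 mm diameter, from 80 to 102 mm above the underside, on the jar's axis. About 0.28 kg. Origin: centre of the underside; z up, x and y square to its sides. Which jar is in which pocket, and which caps are loose (one or more), is not known beforehand.
- jar_a_cap (a joint): turn of the jar_a's cap about the jar's upward axis, rad, 0 at the start, + anticlockwise from above, stops at +-1.3 (a grey rib on the cap shows it). A loose cap turns easily either way (about 0.05 N m), stays where it is left and stays on: the jar can be lifted by it. A tight one gives under 0.15 rad under a light 20 to 30 N grip, which slips round it; a hard grip and long twist would force it.
- jar_b_cap (a joint): turn of the jar_b's cap about the jar's upward axis, rad, 0 at the start, + anticlockwise from above, stops at +-1.3 (a grey rib on the cap shows it). A loose cap turns easily either way (about 0.05 N m), stays where it is left and stays on: the jar can be lifted by it. A tight one gives under 0.15 rad under a light 20 to 30 N grip, which slips round it; a hard grip and long twist would force it.
- jar_c_cap (a joint): turn of the jar_c's cap about the jar's upward axis, rad, 0 at the start, + anticlockwise from above, stops at +-1.3 (a grey rib on the cap shows it). A loose cap turns easily either way (about 0.05 N m), stays where it is left and stays on: the jar can be lifted by it. A tight one gives under 0.15 rad under a light 20 to 30 N grip, which slips round it; a hard grip and long twist would force it.
- glue_pot: bystander: white glue pot with a red lid, 66 mm diameter, 84 mm tall, loose on the table; origin: centre of the underside. Not one of the jars; leave it.
- tape_measure: bystander: rolled yellow tape measure, 46 mm across, 16 mm high, loose on the table; origin: centre of the underside. Leave it.

How it is judged:
On the way:
1. a loose cap has been found by twisting it while its jar stands in the stand ((((value of joint jar_b_cap above 0.3 rad or value of joint jar_b_cap below -0.3 rad) and z of jar_b in the frame of jar_stand below 0.014 m and x of jar_b in the frame of jar_stand between -0.02 and 0.02 m and distance of jar_b from where it was at the start of the episode below 0.02 m and angle between jar_b's own z axis and vertical below 0.1 rad) or ((value of joint jar_c_cap above 0.3 rad or value of joint jar_c_cap below -0.3 rad) and z of jar_c in the frame of jar_stand below 0.014 m and x of jar_c in the frame of jar_stand between -0.02 and 0.02 m and distance of jar_c from where it was at the start of the episode below 0.02 m and angle between jar_c's own z axis and vertical below 0.1 rad))), for 0.1 s.
At the end, for the whole second after the job is handed in: Every jar with a loose cap has had that cap twisted by more than 0.3 rad and stands upright (within 0.1 rad) and still on the slate slab, its centre within 95 mm of the slab's centre; every jar with a tight cap stands upright in its own pocket, moved less than 20 mm ((value of joint jar_b_cap above 0.3 rad or value of joint jar_b_cap below -0.3 rad) and (value of joint jar_c_cap above 0.3 rad or value of joint jar_c_cap below -0.3 rad) and horizontal distance between each of jar_b, jar_c and slate_slab below 0.095 m and z of jar_b in the frame of slate_slab between 0.009 and 0.019 m and angle between each of jar_b, jar_c, jar_a's own z axis and vertical below 0.1 rad and linear speed of each of jar_b, jar_c below 0.02 m/s and z of jar_c in the frame of slate_slab between 0.009 and 0.019 m and z of jar_a in the frame of jar_stand below 0.014 m and x of jar_a in the frame of jar_stand between -0.02 and 0.02 m and distance of jar_a from where it was at the start of the episode below 0.02 m); the robot touches nothing.
It fails at once if a tight cap is forced round by more than 0.3 rad (value of joint jar_a_cap above 0.3 rad or value of joint jar_a_cap below -0.3 rad).
It fails at once if a jar is let fall from more than about 20 mm (faster than 0.6 m/s with the fingers off it) ((contact force between the fingers and jar_a below 0.1 N and linear speed of jar_a above 0.6 m/s) or (contact force between the fingers and jar_b below 0.1 N and linear speed of jar_b above 0.6 m/s) or (contact force between the fingers and jar_c below 0.1 N and linear speed of jar_c above 0.6 m/s)).
It fails at once if the tight jar is lifted out of the stand (z of jar_a in the frame of jar_stand above 0.04 m).
It fails at once if the glue pot or the tape measure is pushed more than 30 mm (distance of any of glue_pot, tape_measure from where it was at the start of the episode above 0.03 m).
It also fails if it takes over 69 s, if anything falls off the work surface, if the arm or the gripper's body presses on something with over 40 N, if the wrist force passes 120 N, or if a joint passes its speed limit or range.

### The arm

A 6-joint arm with a two-finger parallel gripper is mounted at the origin on a cart in front of the work surface, level with it; the furniture and walls round the work are solid. World frame = base frame: x ahead of the robot, y to its left, z up, the work surface at z = 0. Lengths are in m, angles in rad, forces in N, time in s.
With the tool pointing down it reaches from about 0.375 to 0.9 m from the base axis. Payload 3.1 kg.
Tool frame: the origin (TCP) lies at the very end of the fingers, on their centre line; the grasp point (between the pads) lies 19 mm behind it (bot.pinch_z is the distance from the TCP to the grasp point, in m); z points along the fingers, y is the line along which they close (so a half turn about z gives the same grasp; the last joint's range is limited). The gripper opens to 87 mm and grips with 3 to 60 N. Pads are 19 mm wide; open, the fingers measure 117 mm over their backs; the gripper's body (75 mm by 190 mm) begins 51 mm behind the grasp point.
Start: joints at [1.042, 0.527, 1.433, -0, 1.181, -0.178], TCP at [0.214, 0.587, 0.223] pointing down, gripper open.
Joint ranges: [-3.08, 3.08], [-0.75, 2.2], [0.22, 2.44], [-1.43, 4.57], [0, 2.65], [-2.85, 2.85]. Speed limits (rad/s): [2.79, 2.79, 3.14, 3.14, 3.14, 3.14].

### API

Orientations are given as [roll, pitch, yaw] about the fixed x, y, z axes, in that order (R = Rz(yaw) Ry(pitch) Rx(roll)).
In Python, from plant import bot gives the robot as it stands.
- The arm moves only by the tool nudge_tcp, called after ">>>" in YAML: its name, and indented under it one key for each argument. Schema: {"type":"object","properties":{"moves":{"type":"array","items":{"type":"object","properties":{"aperture":{"type":"number"},"dx":{"type":"number"},"dy":{"type":"number"},"dz":{"type":"number"},"yaw":{"type":"number"}},"additionalProperties":false,"required":["aperture"]},"minItems":1,"maxItems":20},"squeeze":{"type":"number"},"only":{"type":"string"},"quiet":{"type":"boolean"},"lines":{"type":"string"}},"required":["moves"],"additionalProperties":false}. moves is a list of rows, 1 to 20 of them, each an object with the fields aperture (the finger opening in m), dx, dy, dz (the shift in m), yaw (a turn about the tool's z in rad); a field left out counts as zero (the opening has to be given); each row shifts and turns the commanded pose from where the row before left it, along the tool's axes as they then stand; what a row does not reach is not made up. A row lasts 1/12 s, in which the tool goes at most 0.0417 m and 0.125 rad, less where a joint would pass 70% of its speed; a pose out of reach is approached as far as the arm can. The fingers move at their own pace and stop on an object; squeeze is the grip in N (left out, the last holds). Time passes only in rows, so rows that do not move let the fingers close. The tool returns the time, the measured TCP pose, the force, the opening and the grip force at its end. only (a regular expression) keeps the lines of the reply that match it, lines (a string "A,B") keeps lines A to B, and quiet returns only ok. Input that does not fit is refused with a message, and nothing moves.
- bot.get_obs(): the state, without advancing time (a new reading comes with each control period).
- bot.get_image(name): name is "side" or "top" or "wrist"; returns the picture (480x640x3 uint8, blue, green, red); there is no depth.
- bot.camera_params(name): a dict with "vfov" (degrees; the focal length in pixels is half the picture's height over the tangent of half this angle, whatever the lens; pixels are square), "cx", "cy" (the principal point, pixels), "k1" (the pictures are not rectified: a ray, as slopes to the right and down, at radius r is drawn at 1 + k1 r^2 times it, then the intrinsics apply), "xyz" and "attitude" of the camera in the world; the wrist camera has in their place "hand_eye" (4x4, takes a point from camera to tool coordinates, whose origin is the TCP and whose axes are the flange's). Camera axes: x right, y down, z forward; pixel columns grow to the right and rows downward; lengths in m; the calibration is good to about 2 mm. A picture is of the moment at which its call begins: read the wrist's pose just before it. camera_params takes no time and is no camera call.
- bot.close_job(): hands the job in; it is judged then, once.
The state is a dict: "time": time; "q": joint angles; "joint_vel": joint speeds; "tau": joint torques, N m; "eef_pos": TCP position; "ee_rot": TCP orientation; "wrist_force": force on the tool from outside, world axes, zero at the start; "moment": the same for the moment, N m; "opening": finger opening in m; "gripper_force": force on a finger pad.
Only numpy, scipy, OpenCV 4.12 (cv2) and the standard library are available. Lean on these libraries where they do the work, as an engineer would, in place of code of your own. Each camera call takes 0.05 s, during which the arm holds its last target. There are 200 camera calls.

## Working session

There is one attempt and no reset: what is moved stays moved. The work goes in short steps, Python scripts to look and compute and a tool call to move; the robot and the scene stay as the last step left them, time stands still between calls to the robot, and variables do not carry over. Pictures are saved under pics/ and viewed, at most 10 in all, crops included, and the job is handed in when it is done.

```bash
ls; mkdir -p pics
```

Create h.py:
```python
import numpy as np, cv2
from plant import bot
from scipy.spatial.transform import Rotation as R
def cam(n):
    p=bot.camera_params(n); return p
```

Run:
```python
from h import *
for n in("top","side","wrist"):print(n,bot.camera_params(n))
print(bot.get_obs())
a=bot.get_image("top");b=bot.get_image("side")
cv2.imwrite("pics/top.png",a);cv2.imwrite("pics/side.png",b)
```

```text
pics
plant.py
top {'vfov': 48.06766362765924, 'cx': 321.7268245047796, 'cy': 244.5572701508692, 'k1': 0.0165827910975754, 'xyz': array([0.47279899, 0.07949933, 1.16006371]), 'attitude': array([-2.9782433 ,  0.01347194, -1.57353046])}
side {'vfov': 47.80044890502681, 'cx': 329.1712169865537, 'cy': 236.62501059450912, 'k1': 0.004820129428782319, 'xyz': array([ 0.62989853, -0.91985101,  0.49911898]), 'attitude': array([-1.94145926, -0.01300209,  0.00761539])}
wrist {'vfov': 62.3897525960013, 'cx': 312.9308037542069, 'cy': 243.00958626085244, 'k1': -0.07214938332098922, 'hand_eye': array([[-1.32339941e-04, -9.66151477e-01, -2.57975397e-01,
         7.08493987e-02],
       [ 9.99999552e-01, -3.69666636e-04,  8.71455525e-04,
         9.33397761e-04],
       [-9.37322940e-04, -2.57975166e-01,  9.66151093e-01,
        -1.63303969e-01],
       [ 0.00000000e+00,  0.00000000e+00,  0.00000000e+00,
         1.00000000e+00]])}
{'time': 0.0, 'q': array([ 1.04249550e+00,  5.28472912e-01,  1.43395114e+00, -3.60566264e-05,
        1.18142062e+00, -1.78505622e-01]), 'joint_vel': array([ 5.79598294e-04, -5.23972228e-05,  1.09544332e-04, -6.06678162e-05,
       -7.14137183e-04,  1.00749921e-03]), 'tau': array([ 7.00230958e-04, -4.40058947e+01, -1.76587629e+01,  6.34296192e-02,
        5.84631076e-02, -1.51138088e-04]), 'eef_pos': array([0.21378172, 0.58648121, 0.22155199]), 'ee_rot': array([-3.13937050e+00, -3.67068407e-04,  2.79181077e+00]), 'wrist_force': array([ 0.85203955,  1.10124874, -0.16385694]), 'moment': array([-0.02520713, -0.02356488, -0.01929972]), 'gripper_force': 0.0, 'opening': 0.08702577143981265}
```

View pics/top.png

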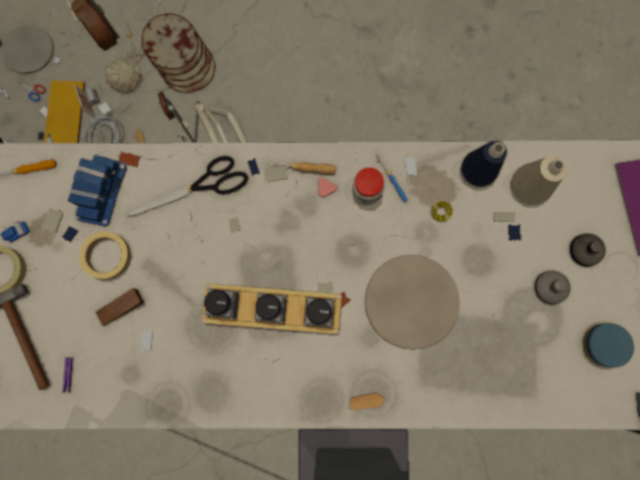

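View pics/side.png

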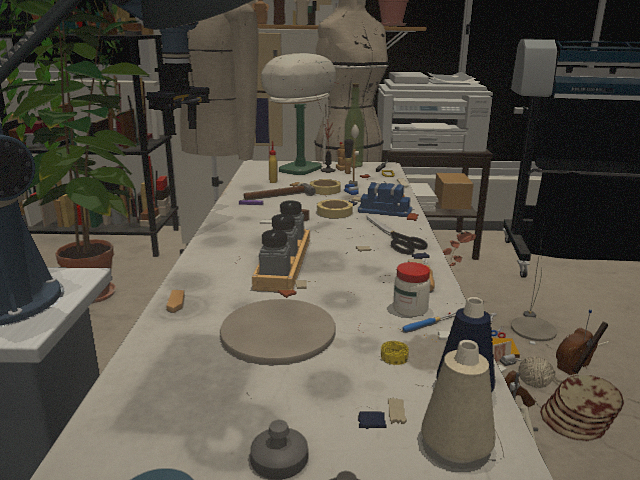

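The top view shows the stand centred at (271,309), with caps at (219,303), (270,308) and (320,313). The slab is at (412,301), the red-lidded pot at (369,185) and the tape at (441,211). The side view agrees. Next I'll measure these positions.

Create h.py:
```python
import numpy as np, cv2
from plant import bot
from scipy.spatial.transform import Rotation as R
def cam(n,o=None):
    p=bot.camera_params(n); f=240/np.tan(np.radians(p["vfov"])/2)
    if "xyz" in p: M=R.from_euler("xyz",p["attitude"]).as_matrix(); t=p["xyz"]
    else:
        H=p["hand_eye"]; Rt=R.from_euler("xyz",o["ee_rot"]).as_matrix()
        M=Rt@H[:3,:3]; t=o["eef_pos"]+Rt@H[:3,3]
    return p,f,M,np.array(t)
def onplane(n,px,z,o=None):
    p,f,M,t=cam(n,o); d=(np.array(px,float)-[p["cx"],p["cy"]])/f; s=d.copy()
    for _ in range(20): s=d/(1+p["k1"]*(s@s))
    v=M@np.array([*s,1]); return t+v*(z-t[2])/v[2]
def proj(n,X,o=None):
    p,f,M,t=cam(n,o); c=M.T@(np.array(X)-t); s=c[:2]/c[2]
    return s*(1+p["k1"]*(s@s))*f+[p["cx"],p["cy"]]
```

Run:
```python
from h import *
a=cv2.imread("pics/top.png"); h=cv2.cvtColor(a,cv2.COLOR_BGR2HSV)
print("tcp px",proj("top",[.214,.587,.22]))
m=cv2.inRange(h,(12,90,120),(25,255,255)); m[:,:190]=0;m[:,360:]=0;m[:270]=0;m[350:]=0
m=cv2.morphologyEx(m,cv2.MORPH_CLOSE,np.ones((3,3)))
c=np.concatenate([x for x in cv2.findContours(m,0,2)[0] if cv2.contourArea(x)>20])
r=cv2.minAreaRect(c); b=cv2.boxPoints(r); print(r)
w=np.array([onplane("top",q,.032) for q in b]); print(w.round(4), w.mean(0), np.linalg.norm(np.diff(w,axis=0),axis=1))
g=a.max(2)
m=cv2.inRange(g,0,45); m[:,:195]=0;m[:,345:]=0;m[:280]=0;m[332:]=0
for x in cv2.findContours(m,0,2)[0]:
    if cv2.contourArea(x)>100:
        q,rr=cv2.minEnclosingCircle(x); print("cap",q,rr,onplane("top",q,.11).round(4))
# slab
s=a[240:360,350:475]; gg=cv2.medianBlur(cv2.cvtColor(s,cv2.COLOR_BGR2GRAY),3)
C=cv2.HoughCircles(gg,cv2.HOUGH_GRADIENT,1,100,param1=60,param2=15,minRadius=42,maxRadius=54)
print(C); q=C[0,0,:2]+[350,240]; print("slab",onplane("top",q,.014))
for n,q in(("glue",(369,182)),("tape",(441,211))): print(n,onplane("top",q,.084 if n=="glue" else .016))
print("base edge",onplane("top",(320,430),0))
cv2.imwrite("pics/crop.png",cv2.resize(a[270:350,190:350],(800,400),interpolation=cv2.INTER_CUBIC))
```

```text
tcp px [ 21.01763217 494.51590324]
((273.9209289550781, 308.5731201171875), (142.94931030273438, 40.9206428527832), 4.214178562164307)
[[0.4933 0.3453 0.032 ]
 [0.5782 0.3419 0.032 ]
 [0.5549 0.0422 0.032 ]
 [0.4708 0.0493 0.032 ]] [0.52431832 0.19466089 0.032     ] [0.08498017 0.30053082 0.08441594]
cap (318.99005126953125, 311.5596008300781) 12.59867000579834 [0.5144 0.0988 0.11  ]
cap (270.1719665527344, 307.0286560058594) 13.757741928100586 [0.5234 0.1936 0.11  ]
cap (218.0, 302.5) 12.816105842590332 [0.5326 0.2954 0.11  ]
[[[62.5 61.5 47.9]]]
slab [ 0.53872578 -0.09726577  0.014     ]
glue [ 0.78051407 -0.00437246  0.084     ]
tape [ 0.73388671 -0.16446235  0.016     ]
base edge [0.27623304 0.0992299  0.        ]
```

View pics/crop.png

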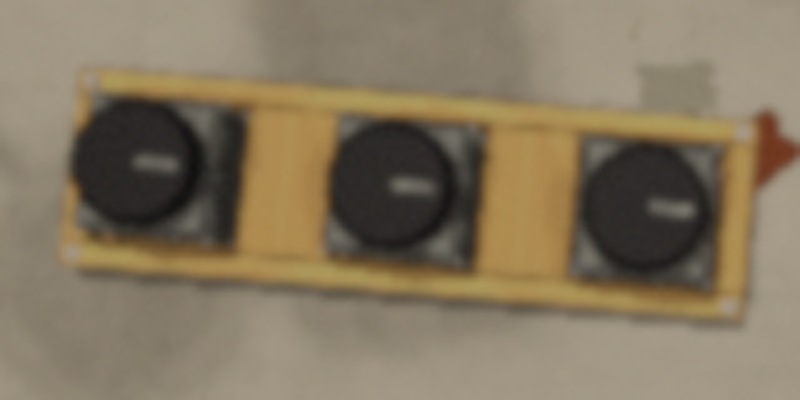

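Add to h.py:
```python
def go(X,phi=None):
    o=bot.get_obs(); Rt=R.from_euler("xyz",o["ee_rot"]).as_matrix()
    y=Rt[:,1]; ph=np.arctan2(y[1],y[0])
    print("t",round(o["time"],2),"tcp",o["eef_pos"].round(4),"phi",round(ph,3),"tool d",(Rt.T@(np.array(X)-o["eef_pos"])).round(4),"turn",None if phi is None else round(ph-phi,3), "q6",o["q"][5].round(2),"M",o["moment"].round(3),"F",o["wrist_force"].round(1))
```

Run:
```python
from h import *
c=np.array([(82,68),(758,118),(743,323),(60,263)])/5+[190,270]
w=np.array([onplane("top",q,.032) for q in c]); print(w.round(4),w.mean(0),np.linalg.norm(np.diff(w,axis=0),axis=1))
for i,j in((1,0),(2,3)): d=w[j]-w[i]; print("yaw",np.arctan2(d[1],d[0])-np.pi/2)
```

```text
[[0.5767 0.3371 0.032 ]
 [0.5546 0.0529 0.032 ]
 [0.4701 0.0598 0.032 ]
 [0.4956 0.3435 0.032 ]] [0.52426368 0.19833352 0.032     ] [0.28500958 0.08479197 0.28483069]
yaw -0.0777292235912066
yaw -0.08963384769507443
```

>>> nudge_tcp:
  moves:
    - {"aperture": 0.087,"yaw": 0.125}
    - {"aperture": 0.087,"yaw": 0.125}
    - {"aperture": 0.087,"yaw": 0.125}
    - {"aperture": 0.087,"yaw": 0.125}
    - {"aperture": 0.087,"yaw": 0.125}
    - {"aperture": 0.087,"yaw": 0.125}
    - {"aperture": 0.087,"yaw": 0.125}
    - {"aperture": 0.087,"yaw": 0.125}
    - {"aperture": 0.087,"yaw": 0.125}
    - {"aperture": 0.087,"yaw": 0.125}
    - {"aperture": 0.087,"yaw": 0.06}
    - {"aperture": 0.087}
  squeeze: 20

```text
time: 1.1
eef_pos: [0.214, 0.5868, 0.222]
ee_rot: [-3.141, 0.001, 1.481]
wrist_force: [-0.2, -0.3, -0.3]
opening: 0.087
gripper_force: 0.0
```

```bash
python3 -c "
from h import *
go([.5326,.295,.22],-.085)"
```

```text
t 1.1 tcp [0.214  0.5868 0.222 ] phi -0.09 tool d [-0.262   0.3435  0.0021] turn -0.005 q6 1.13 M [-0.072  0.034  0.024] F [-0.2 -0.3 -0.3]
```

>>> nudge_tcp:
  moves:
    - {"aperture": 0.087,"dx": -0.022,"dy": 0.029}
    - {"aperture": 0.087,"dx": -0.024,"dy": 0.031}
    - {"aperture": 0.087,"dx": -0.024,"dy": 0.031}
    - {"aperture": 0.087,"dx": -0.024,"dy": 0.031}
    - {"aperture": 0.087,"dx": -0.024,"dy": 0.031}
    - {"aperture": 0.087,"dx": -0.024,"dy": 0.032}
    - {"aperture": 0.087,"dx": -0.024,"dy": 0.032}
    - {"aperture": 0.087,"dx": -0.024,"dy": 0.0315}
    - {"aperture": 0.087,"dx": -0.024,"dy": 0.0315}
    - {"aperture": 0.087,"dx": -0.024,"dy": 0.0315}
    - {"aperture": 0.087,"dx": -0.024,"dy": 0.032}
    - {"aperture": 0.087}
    - {"aperture": 0.087}

```text
time: 2.18
eef_pos: [0.5346, 0.2937, 0.2221]
ee_rot: [-3.141, 0.0, 1.479]
wrist_force: [-0.5, 0.4, -0.3]
opening: 0.0871
gripper_force: 0.0
```

Run:
```python
from h import *
go([.5326,.296,.087],-.085)
o=bot.get_obs(); cv2.imwrite("pics/w1.png",bot.get_image("wrist"))
print([proj("wrist",(*p,.11),o).round(0) for p in((.5326,.2954),(.5234,.1936),(.5144,.0988))])
```

```text
t 2.18 tcp [0.5346 0.2937 0.2221] phi -0.092 tool d [ 0.0021 -0.0022  0.1351] turn -0.007 q6 0.41 M [-0.077  0.108  0.027] F [-0.5  0.4 -0.3]
[array([310., 238.]), array([311., 364.]), array([311., 460.])]
```

View pics/w1.png

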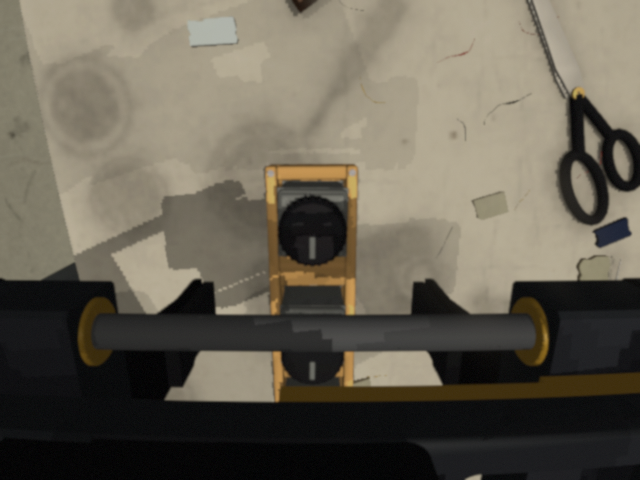

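The wrist view shows the left cap at (312,230), about 4 mm further left in +y than the top-view mask gave. That agrees with the pocket centre from the rim, so I'll aim for (0.5335, 0.298). I'll descend, grip at 20 N and twist.

>>> nudge_tcp:
  moves:
    - {"aperture": 0.087,"dx": 0.004,"dy": -0.001,"dz": 0.025}
    - {"aperture": 0.087,"dz": 0.03}
    - {"aperture": 0.087,"dz": 0.03}
    - {"aperture": 0.087,"dz": 0.025}
    - {"aperture": 0.087,"dz": 0.015}
    - {"aperture": 0.087,"dz": 0.009}
    - {"aperture": 0.087}
    - {"aperture": 0.087}
  squeeze: 20

```text
time: 2.9
eef_pos: [0.5317, 0.3006, 0.0887]
ee_rot: [-3.141, -0.0, 1.484]
wrist_force: [-0.2, -0.5, 0.4]
opening: 0.0869
gripper_force: 0.0
```

```bash
python3 -c "
from h import *
go([.5335,.298,.0875],-.085)"
```

```text
t 2.9 tcp [0.5317 0.3006 0.0887] phi -0.087 tool d [-0.0025  0.002   0.0012] turn -0.002 q6 0.42 M [-0.107 -0.001  0.037] F [-0.2 -0.5  0.4]
```

>>> nudge_tcp:
  moves:
    - {"aperture": 0.045}
    - {"aperture": 0.045}
    - {"aperture": 0.045}
    - {"aperture": 0.045}
    - {"aperture": 0.045}
    - {"aperture": 0.045}
    - {"aperture": 0.045}
    - {"aperture": 0.045}
  squeeze: 20

```text
time: 3.57
eef_pos: [0.5332, 0.2997, 0.0889]
ee_rot: [3.14, -0.0, 1.482]
wrist_force: [2.0, -0.2, 1.4]
opening: 0.0497
gripper_force: 20.0
```

```bash
python3 -c "
from h import *
go([.5335,.298,.0875],-.085)"
```

```text
t 3.57 tcp [0.5332 0.2997 0.0889] phi -0.089 tool d [-0.0017  0.0004  0.0014] turn -0.004 q6 0.42 M [-0.15  -0.168 -0.016] F [ 2.  -0.2  1.4]
```

>>> nudge_tcp:
  moves:
    - {"aperture": 0.045,"yaw": 0.1}
    - {"aperture": 0.045,"yaw": 0.1}
    - {"aperture": 0.045,"yaw": 0.1}
  squeeze: 20

```text
time: 3.82
eef_pos: [0.5327, 0.2993, 0.0888]
ee_rot: [3.141, 0.001, 1.177]
wrist_force: [0.4, -1.1, 3.2]
opening: 0.0493
gripper_force: 20.0
```

```bash
python3 -c "
from h import *
go([.5335,.298,.0875],-.085)"
```

```text
t 3.82 tcp [0.5327 0.2993 0.0888] phi -0.393 tool d [-0.0009  0.0012  0.0013] turn -0.308 q6 0.72 M [-0.357 -0.016  0.075] F [ 0.4 -1.1  3.2]
```

>>> nudge_tcp:
  moves:
    - {"aperture": 0.045,"yaw": 0.1}
    - {"aperture": 0.045,"yaw": 0.1}
    - {"aperture": 0.045,"yaw": 0.1}
    - {"aperture": 0.045,"yaw": 0.1}
    - {"aperture": 0.045}
  squeeze: 20

```text
time: 4.23
eef_pos: [0.5333, 0.2992, 0.0889]
ee_rot: [3.14, -0.001, 0.78]
wrist_force: [1.3, -2.0, 1.8]
opening: 0.0496
gripper_force: 20.0
```

Run:
```python
from h import *
go([.5335,.298,.0875],-.085)
a=bot.get_image("top"); cv2.imwrite("pics/t2.png",cv2.resize(a[270:350,190:350],(800,400),interpolation=cv2.INTER_CUBIC))
```

```text
t 4.23 tcp [0.5333 0.2992 0.0889] phi -0.79 tool d [-0.0008  0.001   0.0014] turn -0.705 q6 1.12 M [-0.406 -0.191  0.036] F [ 1.3 -2.   1.8]
```

Run:
```python
from h import *
w=bot.get_image("wrist")
t=cv2.imread("pics/t2.png")
cv2.imwrite("pics/c1.png",np.vstack([cv2.resize(w[120:360,80:560],(640,320)),t[:,:640][:280]]))
```

```text
(no output)
```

View pics/c1.png

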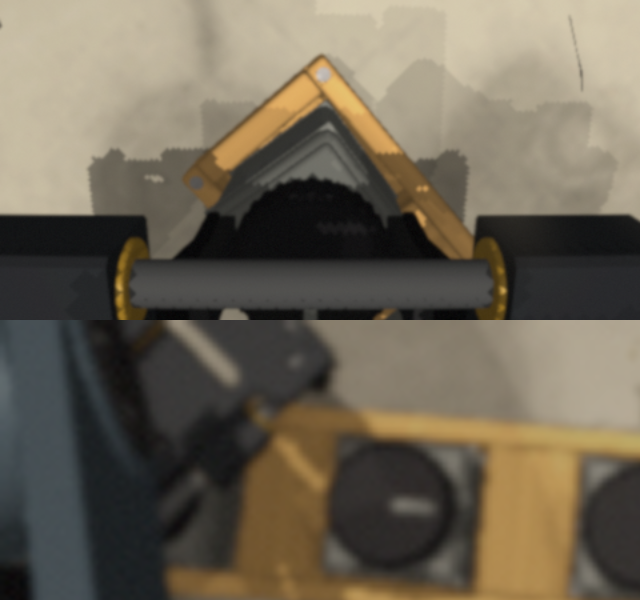

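The rib is hidden under the gripper rod. The twist moment of only about 0.05 N m suggests the cap is loose. I'll go on to jar 2, compare, and check the ribs afterwards.

>>> nudge_tcp:
  moves:
    - {"aperture": 0.087}
    - {"aperture": 0.087}
    - {"aperture": 0.087}
    - {"aperture": 0.087}
    - {"aperture": 0.087,"dz": -0.025}
    - {"aperture": 0.087,"dz": -0.03}
    - {"aperture": 0.087,"dz": -0.005}
  squeeze: 20

```text
time: 4.92
eef_pos: [0.5344, 0.301, 0.1524]
ee_rot: [3.139, -0.006, 0.782]
wrist_force: [1.3, 1.2, 0.9]
opening: 0.0842
gripper_force: 0.0
```

```bash
python3 -c "
from h import *
go([.5248,.199,.1489],-.79)"
```

```text
t 4.92 tcp [0.5344 0.301  0.1524] phi -0.788 tool d [-0.0788  0.0655  0.0032] turn 0.002 q6 1.12 M [-0.05   0.091 -0.016] F [1.3 1.2 0.9]
```

>>> nudge_tcp:
  moves:
    - {"aperture": 0.087,"dx": -0.02,"dy": 0.0165}
    - {"aperture": 0.087,"dx": -0.02,"dy": 0.0165}
    - {"aperture": 0.087,"dx": -0.02,"dy": 0.0165}
    - {"aperture": 0.087,"dx": -0.019,"dy": 0.016}
    - {"aperture": 0.087,"dz": 0.02}
    - {"aperture": 0.087,"dz": 0.025}
    - {"aperture": 0.087,"dz": 0.015}
    - {"aperture": 0.087}
    - {"aperture": 0.087}
  squeeze: 20

```text
time: 5.67
eef_pos: [0.5214, 0.1976, 0.0876]
ee_rot: [-3.14, 0.002, 0.782]
wrist_force: [-0.0, -0.7, 0.2]
opening: 0.0869
gripper_force: 0.0
```

Run:
```python
from h import *
go([.5248,.199,.088],-.79)
a=bot.get_image("top"); cv2.imwrite("pics/t3.png",a[220:400,150:390])
```

```text
t 5.67 tcp [0.5214 0.1976 0.0876] phi -0.789 tool d [ 0.0034  0.0014 -0.0004] turn 0.001 q6 0.95 M [-0.028  0.106 -0.023] F [-0.  -0.7  0.2]
```

>>> nudge_tcp:
  moves:
    - {"aperture": 0.087,"dx": 0.003,"dy": 0.001}
    - {"aperture": 0.045}
    - {"aperture": 0.045}
    - {"aperture": 0.045}
    - {"aperture": 0.045}
    - {"aperture": 0.045}
    - {"aperture": 0.045}
    - {"aperture": 0.045}
    - {"aperture": 0.045}
  squeeze: 20

```text
time: 6.47
eef_pos: [0.5257, 0.1987, 0.0887]
ee_rot: [3.141, -0.0, 0.782]
wrist_force: [0.6, -1.7, 1.3]
opening: 0.0498
gripper_force: 20.0
```

```bash
python3 -c "
from h import *
go([.5248,.199,.088],-.79)"
```

```text
t 6.47 tcp [0.5257 0.1987 0.0887] phi -0.789 tool d [-0.0005 -0.0008  0.0007] turn 0.001 q6 0.95 M [-0.296 -0.044 -0.002] F [ 0.6 -1.7  1.3]
```

>>> nudge_tcp:
  moves:
    - {"aperture": 0.045,"yaw": -0.1}
    - {"aperture": 0.045,"yaw": -0.1}
    - {"aperture": 0.045,"yaw": -0.1}
  squeeze: 20

```text
time: 6.72
eef_pos: [0.5252, 0.1993, 0.0886]
ee_rot: [-3.141, -0.001, 1.086]
wrist_force: [-0.2, 0.6, 0.3]
opening: 0.0494
gripper_force: 20.0
```

```bash
python3 -c "
from h import *
go([.5248,.199,.088],-.79)"
```

```text
t 6.72 tcp [0.5252 0.1993 0.0886] phi -0.485 tool d [-0.0005 -0.0002  0.0006] turn 0.305 q6 0.65 M [ 0.125  0.117 -0.058] F [-0.2  0.6  0.3]
```

>>> nudge_tcp:
  moves:
    - {"aperture": 0.045,"yaw": -0.1}
    - {"aperture": 0.045,"yaw": -0.1}
    - {"aperture": 0.045,"yaw": -0.1}
    - {"aperture": 0.045,"yaw": -0.1}
    - {"aperture": 0.045}
  squeeze: 20

```text
time: 7.13
eef_pos: [0.5249, 0.1993, 0.0885]
ee_rot: [-3.141, -0.0, 1.483]
wrist_force: [-0.5, 0.9, 1.5]
opening: 0.0495
gripper_force: 20.0
```

```bash
python3 -c "
from h import *
go([.5248,.199,.088],-.79)"
```

```text
t 7.13 tcp [0.5249 0.1993 0.0885] phi -0.087 tool d [-0.0003 -0.      0.0005] turn 0.703 q6 0.25 M [0.011 0.195 0.005] F [-0.5  0.9  1.5]
```

>>> nudge_tcp:
  moves:
    - {"aperture": 0.087}
    - {"aperture": 0.087}
    - {"aperture": 0.087}
    - {"aperture": 0.087}
    - {"aperture": 0.087,"dz": -0.025}
    - {"aperture": 0.087,"dz": -0.03}
    - {"aperture": 0.087,"dz": -0.005}
    - {"aperture": 0.087,"dx": -0.025}
    - {"aperture": 0.087,"dx": -0.03}
    - {"aperture": 0.087,"dx": -0.03}
    - {"aperture": 0.087,"dx": -0.015}
    - {"aperture": 0.087}
  squeeze: 20

```text
time: 8.13
eef_pos: [0.516, 0.0966, 0.1483]
ee_rot: [-3.141, 0.001, 1.478]
wrist_force: [-0.1, -0.6, -1.0]
opening: 0.087
gripper_force: 0.0
```

```bash
python3 -c "
from h import *
go([.5165,.0995,.0885],-.087)"
```

```text
t 8.13 tcp [0.516  0.0966 0.1483] phi -0.093 tool d [0.003  0.0002 0.0598] turn -0.006 q6 0.07 M [-0.064  0.063  0.   ] F [-0.1 -0.6 -1. ]
```

>>> nudge_tcp:
  moves:
    - {"aperture": 0.087,"dz": 0.02}
    - {"aperture": 0.087,"dz": 0.025}
    - {"aperture": 0.087,"dz": 0.015}
    - {"aperture": 0.087}
    - {"aperture": 0.087}
  squeeze: 20

```text
time: 8.55
eef_pos: [0.5159, 0.1, 0.0878]
ee_rot: [-3.14, -0.0, 1.482]
wrist_force: [-0.3, 0.3, 1.1]
opening: 0.087
gripper_force: 0.0
```

```bash
python3 -c "
from h import *
go([.5165,.0995,.0885],-.087)"
```

```text
t 8.55 tcp [0.5159 0.1    0.0878] phi -0.089 tool d [-0.0004  0.0007 -0.0007] turn -0.002 q6 0.07 M [-0.054  0.057 -0.037] F [-0.3  0.3  1.1]
```

>>> nudge_tcp:
  moves:
    - {"aperture": 0.045}
    - {"aperture": 0.045}
    - {"aperture": 0.045}
    - {"aperture": 0.045}
    - {"aperture": 0.045}
    - {"aperture": 0.045}
    - {"aperture": 0.045}
    - {"aperture": 0.045}
  squeeze: 20

```text
time: 9.22
eef_pos: [0.5163, 0.0994, 0.0888]
ee_rot: [-3.142, -0.0, 1.482]
wrist_force: [-0.4, 0.5, 1.2]
opening: 0.0497
gripper_force: 20.0
```

```bash
python3 -c "
from h import *
go([.5165,.0995,.0885],-.087)"
```

```text
t 9.22 tcp [0.5163 0.0994 0.0888] phi -0.089 tool d [0.0001 0.0002 0.0003] turn -0.002 q6 0.07 M [-0.063  0.147 -0.028] F [-0.4  0.5  1.2]
```

>>> nudge_tcp:
  moves:
    - {"aperture": 0.045,"yaw": 0.1}
    - {"aperture": 0.045,"yaw": 0.1}
    - {"aperture": 0.045,"yaw": 0.1}
  squeeze: 20

```text
time: 9.47
eef_pos: [0.5174, 0.0993, 0.0889]
ee_rot: [3.139, -0.0, 1.18]
wrist_force: [1.6, 0.4, 0.8]
opening: 0.0495
gripper_force: 20.0
```

```bash
python3 -c "
from h import *
go([.5165,.0995,.0885],-.087)"
```

```text
t 9.47 tcp [0.5174 0.0993 0.0889] phi -0.391 tool d [-0.0001 -0.0009  0.0004] turn -0.304 q6 0.37 M [-0.001 -0.057  0.71 ] F [1.6 0.4 0.8]
```

Jar 3 resists with 0.7 N m, so it is tight and I'm releasing it now. Jars 1 and 2 gave only about 0.05 N m. I'll raise the arm over jar 2 and check the ribs with the wrist camera.

>>> nudge_tcp:
  moves:
    - {"aperture": 0.087}
    - {"aperture": 0.087}
    - {"aperture": 0.087}
    - {"aperture": 0.087}
    - {"aperture": 0.087,"dz": -0.025}
    - {"aperture": 0.087,"dz": -0.03}
    - {"aperture": 0.087,"dz": -0.03,"yaw": -0.1}
    - {"aperture": 0.087,"dz": -0.03,"yaw": -0.1}
    - {"aperture": 0.087,"dz": -0.015,"yaw": -0.1}
    - {"aperture": 0.087,"dx": 0.025,"dy": 0.001}
    - {"aperture": 0.087,"dx": 0.03}
    - {"aperture": 0.087,"dx": 0.03}
    - {"aperture": 0.087,"dx": 0.015}
    - {"aperture": 0.087}
    - {"aperture": 0.087}
  squeeze: 20

```text
time: 10.72
eef_pos: [0.5258, 0.1993, 0.2182]
ee_rot: [-3.141, 0.001, 1.484]
wrist_force: [0.1, 0.2, -0.1]
opening: 0.087
gripper_force: 0.0
```

Run:
```python
from h import *
go([.525,.1993,.0885],-.087)
cv2.imwrite("pics/w4.png",bot.get_image("wrist")[60:420,120:520])
```

```text
t 10.72 tcp [0.5258 0.1993 0.2182] phi -0.086 tool d [ 0.     -0.0006  0.1297] turn 0.001 q6 0.25 M [-0.085  0.069  0.035] F [ 0.1  0.2 -0.1]
```

View pics/w4.png

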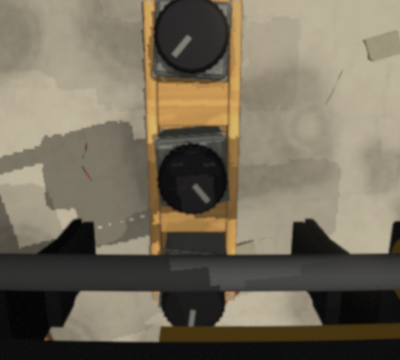

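The ribs confirm it. Jar 1 (crop ~(180,45)) and jar 2 (~(201,193)) have turned about 0.7 rad, and jar 3 (~(192,317)) has hardly moved. I'll pick up jar 2.

>>> nudge_tcp:
  moves:
    - {"aperture": 0.087,"dz": 0.025}
    - {"aperture": 0.087,"dz": 0.03}
    - {"aperture": 0.087,"dz": 0.03}
    - {"aperture": 0.087,"dz": 0.025}
    - {"aperture": 0.087,"dz": 0.015}
    - {"aperture": 0.087,"dz": 0.005}
    - {"aperture": 0.087}
    - {"aperture": 0.087}
  squeeze: 20

```text
time: 11.43
eef_pos: [0.5268, 0.1982, 0.089]
ee_rot: [3.141, -0.0, 1.481]
wrist_force: [1.0, -0.2, 0.4]
opening: 0.0874
gripper_force: 0.0
```

```bash
python3 -c "
from h import *
go([.525,.1993,.0885],-.087)"
```

```text
t 11.43 tcp [0.5268 0.1982 0.089 ] phi -0.09 tool d [ 0.001  -0.0019  0.0005] turn -0.003 q6 0.25 M [-0.106  0.03  -0.003] F [ 1.  -0.2  0.4]
```

>>> nudge_tcp:
  moves:
    - {"aperture": 0.045}
    - {"aperture": 0.045}
    - {"aperture": 0.045}
    - {"aperture": 0.045}
    - {"aperture": 0.045}
    - {"aperture": 0.045}
    - {"aperture": 0.045}
    - {"aperture": 0.045,"dz": -0.01}
    - {"aperture": 0.045,"dz": -0.02}
    - {"aperture": 0.045,"dz": -0.025}
    - {"aperture": 0.045,"dz": -0.025}
    - {"aperture": 0.045,"dz": -0.025}
    - {"aperture": 0.045,"dz": -0.025}
    - {"aperture": 0.045,"dz": -0.015}
    - {"aperture": 0.045}
    - {"aperture": 0.045}
  squeeze: 30

```text
time: 12.77
eef_pos: [0.5262, 0.1989, 0.234]
ee_rot: [3.141, -0.0, 1.482]
wrist_force: [-0.3, -0.5, -3.6]
opening: 0.0497
gripper_force: 30.0
```

```bash
python3 -c "
from h import *
go([.539,-.142,.22],-.087)"
```

```text
t 12.77 tcp [0.5262 0.1989 0.234 ] phi -0.089 tool d [-0.3384  0.043   0.014 ] turn -0.002 q6 0.25 M [-0.092  0.104 -0.006] F [-0.3 -0.5 -3.6]
```

>>> nudge_tcp:
  moves:
    - {"aperture": 0.045,"dx": -0.015,"dy": 0.002}
    - {"aperture": 0.045,"dx": -0.028,"dy": 0.0035}
    - {"aperture": 0.045,"dx": -0.03,"dy": 0.004}
    - {"aperture": 0.045,"dx": -0.03,"dy": 0.004}
    - {"aperture": 0.045,"dx": -0.03,"dy": 0.004}
    - {"aperture": 0.045,"dx": -0.03,"dy": 0.004}
    - {"aperture": 0.045,"dx": -0.03,"dy": 0.004}
    - {"aperture": 0.045,"dx": -0.03,"dy": 0.004}
    - {"aperture": 0.045,"dx": -0.03,"dy": 0.004}
    - {"aperture": 0.045,"dx": -0.03,"dy": 0.004}
    - {"aperture": 0.045,"dx": -0.028,"dy": 0.003}
    - {"aperture": 0.045,"dx": -0.02,"dy": 0.0025}
    - {"aperture": 0.045,"dx": -0.007}
    - {"aperture": 0.045}
    - {"aperture": 0.045}
    - {"aperture": 0.045}
  squeeze: 30

```text
time: 14.1
eef_pos: [0.5382, -0.1399, 0.2326]
ee_rot: [-3.139, -0.002, 1.483]
wrist_force: [-0.1, -0.3, -2.9]
opening: 0.0494
gripper_force: 30.1
```

Run:
```python
from h import *
go([.539,-.142,.095],-.087)
cv2.imwrite("pics/w5.png",bot.get_image("side")[150:430,150:500])
```

```text
t 14.1 tcp [ 0.5382 -0.1399  0.2326] phi -0.088 tool d [-0.0023  0.0013  0.1376] turn -0.001 q6 -0.37 M [-0.105  0.038 -0.05 ] F [-0.1 -0.3 -2.9]
```

View pics/w5.png

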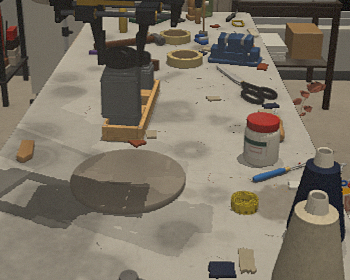

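The jar hangs upright above the slab at about (122,95) in the crop, and the slab is clear at (128,180). I'll lower it.

>>> nudge_tcp:
  moves:
    - {"aperture": 0.045,"dx": -0.002,"dz": 0.015}
    - {"aperture": 0.045,"dz": 0.025}
    - {"aperture": 0.045,"dz": 0.025}
    - {"aperture": 0.045,"dz": 0.025}
    - {"aperture": 0.045,"dz": 0.02}
    - {"aperture": 0.045,"dz": 0.012}
    - {"aperture": 0.045,"dz": 0.008}
    - {"aperture": 0.045,"dz": 0.004}
    - {"aperture": 0.045}
    - {"aperture": 0.045}
  squeeze: 30

```text
time: 14.98
eef_pos: [0.5395, -0.1434, 0.1002]
ee_rot: [3.14, 0.0, 1.483]
wrist_force: [-0.1, 0.3, -3.8]
opening: 0.0496
gripper_force: 30.1
```

>>> nudge_tcp:
  moves:
    - {"aperture": 0.045,"dz": 0.001}
    - {"aperture": 0.045,"dz": 0.001}
    - {"aperture": 0.045}
  squeeze: 30

```text
time: 15.23
eef_pos: [0.5392, -0.1438, 0.0981]
ee_rot: [3.14, 0.0, 1.482]
wrist_force: [-0.8, -0.5, -3.4]
opening: 0.0497
gripper_force: 30.1
```

>>> nudge_tcp:
  moves:
    - {"aperture": 0.045,"dz": 0.001}
    - {"aperture": 0.045,"dz": 0.001}
    - {"aperture": 0.045}
  squeeze: 30

```text
time: 15.48
eef_pos: [0.5388, -0.1436, 0.0955]
ee_rot: [-3.141, -0.0, 1.482]
wrist_force: [-0.7, -0.4, -3.5]
opening: 0.0493
gripper_force: 30.1
```

>>> nudge_tcp:
  moves:
    - {"aperture": 0.045,"dz": 0.001}
    - {"aperture": 0.045,"dz": 0.0005}
    - {"aperture": 0.045}
  squeeze: 30

```text
time: 15.73
eef_pos: [0.5389, -0.1437, 0.0946]
ee_rot: [3.141, 0.0, 1.482]
wrist_force: [-2.0, 0.9, 2.5]
opening: 0.0492
gripper_force: 30.1
```

Contact at z 0.0946, as expected. I'll release, rise and go back for jar 1.

>>> nudge_tcp:
  moves:
    - {"aperture": 0.087}
    - {"aperture": 0.087}
    - {"aperture": 0.087}
    - {"aperture": 0.087}
    - {"aperture": 0.087,"dz": -0.02}
    - {"aperture": 0.087,"dz": -0.03}
    - {"aperture": 0.087,"dz": -0.03}
    - {"aperture": 0.087,"dz": -0.01}
    - {"aperture": 0.087}
  squeeze: 20

```text
time: 16.48
eef_pos: [0.541, -0.1445, 0.187]
ee_rot: [3.135, 0.003, 1.482]
wrist_force: [-0.1, -0.2, 0.0]
opening: 0.0866
gripper_force: 0.0
```

Run:
```python
from h import *
go([.533,.2995,.0885],-.087)
cv2.imwrite("pics/w6.png",bot.get_image("side")[150:430,150:500])
```

```text
t 16.48 tcp [ 0.541  -0.1445  0.187 ] phi -0.089 tool d [ 0.4418 -0.048   0.097 ] turn -0.002 q6 -0.37 M [-0.104  0.069 -0.051] F [-0.1 -0.2  0. ]
```

View pics/w6.png

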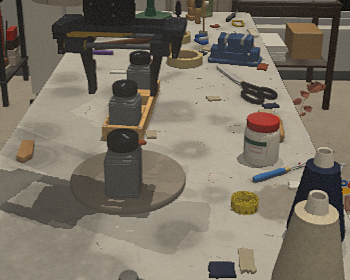

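Jar 2 stands upright on the slab at crop (124,165), and the tight jar is still in its pocket at (124,100). Next is jar 1.

>>> nudge_tcp:
  moves:
    - {"aperture": 0.087,"dx": 0.018,"dy": -0.002}
    - {"aperture": 0.087,"dx": 0.03,"dy": -0.003}
    - {"aperture": 0.087,"dx": 0.034,"dy": -0.004}
    - {"aperture": 0.087,"dx": 0.034,"dy": -0.004}
    - {"aperture": 0.087,"dx": 0.034,"dy": -0.004}
    - {"aperture": 0.087,"dx": 0.034,"dy": -0.004}
    - {"aperture": 0.087,"dx": 0.034,"dy": -0.004}
    - {"aperture": 0.087,"dx": 0.034,"dy": -0.004}
    - {"aperture": 0.087,"dx": 0.034,"dy": -0.004}
    - {"aperture": 0.087,"dx": 0.034,"dy": -0.004}
    - {"aperture": 0.087,"dx": 0.034,"dy": -0.003}
    - {"aperture": 0.087,"dx": 0.034,"dy": -0.003}
    - {"aperture": 0.087,"dx": 0.03,"dy": -0.003}
    - {"aperture": 0.087,"dx": 0.018,"dy": -0.002}
    - {"aperture": 0.087,"dx": 0.006}
    - {"aperture": 0.087}
    - {"aperture": 0.087}
    - {"aperture": 0.087}
  squeeze: 20

```text
time: 18.03
eef_pos: [0.53, 0.2994, 0.1831]
ee_rot: [-3.14, 0.001, 1.481]
wrist_force: [-0.5, -0.4, -0.2]
opening: 0.0869
gripper_force: 0.0
```

```bash
python3 -c "
from h import *
go([.533,.2995,.0885],-.087)"
```

```text
t 18.03 tcp [0.53   0.2994 0.1831] phi -0.09 tool d [0.0005 0.0031 0.0946] turn -0.003 q6 0.42 M [-0.057  0.006  0.007] F [-0.5 -0.4 -0.2]
```

>>> nudge_tcp:
  moves:
    - {"aperture": 0.087,"dy": 0.002,"dz": 0.025}
    - {"aperture": 0.087,"dz": 0.03}
    - {"aperture": 0.087,"dz": 0.025}
    - {"aperture": 0.087,"dz": 0.012}
    - {"aperture": 0.087,"dz": 0.003}
    - {"aperture": 0.087}
    - {"aperture": 0.087}
  squeeze: 20

```text
time: 18.62
eef_pos: [0.5335, 0.3006, 0.0901]
ee_rot: [3.14, -0.001, 1.481]
wrist_force: [0.9, -0.4, 0.3]
opening: 0.0871
gripper_force: 0.0
```

```bash
python3 -c "
from h import *
go([.533,.2995,.0885],-.087)"
```

```text
t 18.62 tcp [0.5335 0.3006 0.0901] phi -0.09 tool d [-0.0011 -0.0004  0.0016] turn -0.003 q6 0.42 M [-0.11   0.087 -0.005] F [ 0.9 -0.4  0.3]
```

>>> nudge_tcp:
  moves:
    - {"aperture": 0.045}
    - {"aperture": 0.045}
    - {"aperture": 0.045}
    - {"aperture": 0.045}
    - {"aperture": 0.045}
    - {"aperture": 0.045}
    - {"aperture": 0.045}
    - {"aperture": 0.045,"dz": -0.01}
    - {"aperture": 0.045,"dz": -0.02}
    - {"aperture": 0.045,"dz": -0.025}
    - {"aperture": 0.045,"dz": -0.025}
    - {"aperture": 0.045,"dz": -0.025}
    - {"aperture": 0.045,"dz": -0.025}
    - {"aperture": 0.045,"dz": -0.015}
    - {"aperture": 0.045}
    - {"aperture": 0.045}
  squeeze: 30

```text
time: 19.95
eef_pos: [0.5322, 0.3008, 0.2347]
ee_rot: [3.141, -0.0, 1.482]
wrist_force: [-0.9, 0.1, -2.7]
opening: 0.0498
gripper_force: 30.0
```

```bash
python3 -c "
from h import *
go([.539,-.052,.23],-.087)"
```

```text
t 19.95 tcp [0.5322 0.3008 0.2347] phi -0.089 tool d [-0.3508  0.0382  0.0046] turn -0.002 q6 0.42 M [-0.115  0.086  0.035] F [-0.9  0.1 -2.7]
```

>>> nudge_tcp:
  moves:
    - {"aperture": 0.045,"dx": -0.015,"dy": 0.002}
    - {"aperture": 0.045,"dx": -0.028,"dy": 0.003}
    - {"aperture": 0.045,"dx": -0.031,"dy": 0.0035}
    - {"aperture": 0.045,"dx": -0.031,"dy": 0.0035}
    - {"aperture": 0.045,"dx": -0.031,"dy": 0.0035}
    - {"aperture": 0.045,"dx": -0.031,"dy": 0.0035}
    - {"aperture": 0.045,"dx": -0.031,"dy": 0.0035}
    - {"aperture": 0.045,"dx": -0.031,"dy": 0.0035}
    - {"aperture": 0.045,"dx": -0.031,"dy": 0.0035}
    - {"aperture": 0.045,"dx": -0.031,"dy": 0.003}
    - {"aperture": 0.045,"dx": -0.03,"dy": 0.003}
    - {"aperture": 0.045,"dx": -0.022,"dy": 0.002}
    - {"aperture": 0.045,"dx": -0.008,"dy": 0.001}
    - {"aperture": 0.045}
    - {"aperture": 0.045}
    - {"aperture": 0.045}
  squeeze: 30

```text
time: 21.28
eef_pos: [0.5386, -0.0512, 0.2332]
ee_rot: [-3.139, -0.001, 1.482]
wrist_force: [-0.1, -1.0, -1.5]
opening: 0.0493
gripper_force: 30.0
```

```bash
python3 -c "
from h import *
go([.539,-.052,.0946],-.087)"
```

```text
t 21.28 tcp [ 0.5386 -0.0512  0.2332] phi -0.088 tool d [-0.001   0.0008  0.1386] turn -0.001 q6 -0.21 M [-0.056 -0.007 -0.046] F [-0.1 -1.  -1.5]
```

>>> nudge_tcp:
  moves:
    - {"aperture": 0.045,"dz": 0.015}
    - {"aperture": 0.045,"dz": 0.025}
    - {"aperture": 0.045,"dz": 0.025}
    - {"aperture": 0.045,"dz": 0.025}
    - {"aperture": 0.045,"dz": 0.02}
    - {"aperture": 0.045,"dz": 0.012}
    - {"aperture": 0.045,"dz": 0.008}
    - {"aperture": 0.045,"dz": 0.004}
    - {"aperture": 0.045}
    - {"aperture": 0.045}
  squeeze: 30

```text
time: 22.12
eef_pos: [0.54, -0.0519, 0.1006]
ee_rot: [3.141, 0.0, 1.483]
wrist_force: [0.7, 0.4, -1.8]
opening: 0.0491
gripper_force: 30.0
```

>>> nudge_tcp:
  moves:
    - {"aperture": 0.045,"dz": 0.001}
    - {"aperture": 0.045,"dz": 0.001}
    - {"aperture": 0.045,"dz": 0.001}
    - {"aperture": 0.045}
  squeeze: 30

```text
time: 22.45
eef_pos: [0.5396, -0.0524, 0.0974]
ee_rot: [3.141, 0.0, 1.482]
wrist_force: [-0.1, -0.4, -2.7]
opening: 0.0493
gripper_force: 30.0
```

>>> nudge_tcp:
  moves:
    - {"aperture": 0.045,"dz": 0.001}
    - {"aperture": 0.045,"dz": 0.0005}
    - {"aperture": 0.045}
  squeeze: 30

```text
time: 22.7
eef_pos: [0.5394, -0.0523, 0.0955]
ee_rot: [-3.141, -0.0, 1.482]
wrist_force: [0.7, 0.7, -1.4]
opening: 0.0495
gripper_force: 30.0
```

>>> nudge_tcp:
  moves:
    - {"aperture": 0.045,"dz": 0.001}
    - {"aperture": 0.045}
    - {"aperture": 0.045}
  squeeze: 30

```text
time: 22.95
eef_pos: [0.5398, -0.0524, 0.095]
ee_rot: [3.141, 0.0, 1.482]
wrist_force: [-0.1, 0.2, 2.3]
opening: 0.0494
gripper_force: 30.0
```

>>> nudge_tcp:
  moves:
    - {"aperture": 0.087}
    - {"aperture": 0.087}
    - {"aperture": 0.087}
    - {"aperture": 0.087}
    - {"aperture": 0.087,"dz": -0.02}
    - {"aperture": 0.087,"dz": -0.03}
    - {"aperture": 0.087,"dz": -0.03}
    - {"aperture": 0.087,"dz": -0.03}
    - {"aperture": 0.087,"dx": 0.02,"dz": -0.03}
    - {"aperture": 0.087,"dx": 0.035}
    - {"aperture": 0.087,"dx": 0.035}
    - {"aperture": 0.087,"dx": 0.035}
    - {"aperture": 0.087,"dx": 0.035}
    - {"aperture": 0.087,"dx": 0.035}
    - {"aperture": 0.087,"dx": 0.035}
    - {"aperture": 0.087,"dx": 0.035}
    - {"aperture": 0.087,"dx": 0.035}
    - {"aperture": 0.087,"dx": 0.02}
    - {"aperture": 0.087}
    - {"aperture": 0.087}
  squeeze: 20

```text
time: 24.62
eef_pos: [0.5674, 0.2674, 0.234]
ee_rot: [-3.141, 0.001, 1.484]
wrist_force: [-0.5, -1.6, 0.2]
opening: 0.0871
gripper_force: 0.0
```

Run:
```python
from h import *
cv2.imwrite("pics/f.png",np.hstack([bot.get_image("side")[150:430,150:500],bot.get_image("top")[130:410,180:540]]))
```

```text
(no output)
```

View pics/f.png

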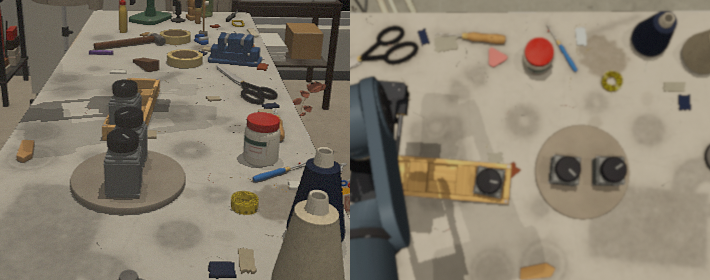

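Two jars stand upright on the slab at (565,170) and (610,170), with their ribs turned. The tight jar is in its pocket at (489,181), and the pot and tape are where they were.

```bash
python3 -c "
from plant import bot
print(bot.close_job())"
```

```text
the job is handed in; nothing more can be done
None
```

I handed the job in at about 25 s. The two loose-capped jars (left and middle pockets) stand upright on the slate slab, the tight one is still in its right-hand pocket, and the glue pot and tape measure look unmoved; no verdict was returned.

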